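# Seat the notched drive disc on its key pin

### The job

On the green drive unit, push the notched metal disc round with a fingertip against one of its studs until the notch stands over the yellow key pin (the yellow mark on the case shows where it is), then press the disc down by its hub until it is fully home, and take the hand away. Do it gently, never lift the disc or the tools and offcuts lying about, and leave those where they are.

Things in the scene. Friction and masses are not known exactly. Their poses are not given: they have to be found in the camera images.
- drive_unit: Green gearbox case, 140x140 mm, 50 mm high, fixed to the surface. Origin: centre of its underside, on the disc's vertical axis; z up. The key pin stands on its top 46 mm from the axis on its own -x side; a yellow stripe on the case top, beyond the disc's rim, marks that side.
- pin_top (a point): Centre of the top of the yellow key pin (8 mm diameter, 9 mm high, top 59 mm above the work surface), 46 mm from the disc's axis. Until the notch is over it, the disc hides it and it stops the disc some 2 to 4 mm down.
- notch (a point): Middle of the notch in the disc's rim, at the height of the disc's upper face, 46 mm from the axis. The notch is a parallel-sided slot 17 mm wide, open to the rim, with its inner end 37 mm from the axis; a yellow stripe on the disc's face points to it. The disc (bright steel colour, 108 mm diameter, 14 mm thick) turns endlessly either way and stays where it is left (about 0.06 N m of friction, some 1.5 N at a stud). Raised, its upper face is 74.5 mm above the work surface.
- hub_top (a point): Centre of the flat top of the disc's hub (32 mm diameter, 6 mm above the disc's face), on the axis; 80.5 mm above the work surface while the disc is raised, 70.5 mm when home. The place to press.
- dog_1 (a point): Centre of the top of dog 1, one of three identical upright round dark steel studs on the disc (14 mm diameter, standing 18 mm above the disc's face, 40 mm from the disc's axis). Seen from above, going counter-clockwise from the notch: dog_1 at 60, dog_2 at 180 and dog_3 at 300 degrees. Pushing the side of a stud turns the disc.
- dog_2 (a point): Centre of the top of dog 2, one of three identical upright round dark steel studs on the disc (14 mm diameter, standing 18 mm above the disc's face, 40 mm from the disc's axis). Seen from above, going counter-clockwise from the notch: dog_1 at 60, dog_2 at 180 and dog_3 at 300 degrees. Pushing the side of a stud turns the disc.
- dog_3 (a point): Centre of the top of dog 3, one of three identical upright round dark steel studs on the disc (14 mm diameter, standing 18 mm above the disc's face, 40 mm from the disc's axis). Seen from above, going counter-clockwise from the notch: dog_1 at 60, dog_2 at 180 and dog_3 at 300 degrees. Pushing the side of a stud turns the disc.
- disc_push (a joint): How far the disc has been pressed down, m: 0 raised as found, 0.010 fully home (a hard stop); negative if lifted. It slides stiffly on its sleeve: about 4 N presses it down, and it stays where it is left.
- drive_disc (a joint): Turn of the disc relative to the case, rad, counter-clockwise seen from above positive; the notch is over the pin at 0 (or any full turn). About 0.09 rad off either way is the most at which the pin enters.
- parts_box: Closed wooden box, 122x162x77 mm, fixed, near the robot on the right; bystander. Origin under its centre.
- spanner: Steel open/ring spanner, 264 mm long, bystander left of the drive unit. Origin under its centre.
- folding_rule: Folded yellow rule, 236 mm long, bystander at the back. Origin under its centre.
- chisel: Bench chisel with a wooden handle, 282 mm long, bystander at the back. Origin under its centre.
- block_plane: Grey metal block plane, 150 mm long, 62 mm high, bystander at the back left. Origin under its centre.
- wedge_block: Wood offcut, 50x124x50 mm, bystander on the right. Origin under its centre.
- tape_measure: Yellow tape measure, 69 mm high, bystander at the front left. Origin under its centre.
- dowel: Thin square beech stick, 260 mm long, bystander on the left. Origin under its centre.

How it is judged (in metres and radians):
At the end, for the whole second after the job is handed in: The disc is pressed at least 8.5 of its 10 mm down, with the middle of its notch within 6 mm of the key pin, at rest; the gripper is clear (value of joint disc_push above 0.0085 m and horizontal distance between notch and pin_top below 0.006 m and height (world z) of hub_top below 0.0725 m and velocity of joint drive_disc between -0.05 and 0.05 rad/s); the robot touches nothing.
It fails at once if the disc is lifted more than 3 mm (value of joint disc_push below -0.003 m).
It fails at once if the disc is squeezed or pressed with more than 40 N (contact force between the fingers and drive_disc above 40 N).
It fails at once if a tool or offcut lying about is moved or lifted more than 15 mm (distance of any of spanner, folding_rule, chisel, block_plane, wedge_block, tape_measure, dowel from where it was at the start of the episode above 0.015 m).
It also fails if it takes over 51 s, if anything falls off the work surface, if the arm or the gripper's body presses on something with over 40 N, if the wrist force passes 120 N, or if a joint passes its speed limit or range.

### The arm

A 6-joint arm with a two-finger parallel gripper is mounted at the origin on the work surface; the furniture and walls round the work are solid. World frame = base frame: x ahead of the robot, y to its left, z up, the work surface at z = 0. Lengths are in m, angles in degrees, forces in N, time in s.
With the tool pointing down it reaches from about 0.275 to 0.825 m from the base axis. Payload 5.2 kg.
Tool frame: the origin (TCP) lies at the very end of the fingers, on their centre line; the grasp point (between the pads) lies 19 mm behind it; z points along the fingers, y is the line along which they close (so a half turn about z gives the same grasp; the last joint's range is limited). The gripper opens to 93 mm and grips with 3 to 60 N. Pads are 15 mm wide; open, the fingers measure 128 mm over their backs; the gripper's body (75 mm by 188 mm) begins 65 mm behind the grasp point.
Start: joints at [59.427, 14.817, 87.949, -0, 77.235, -11.62], TCP at [0.179, 0.52, 0.219] pointing down, gripper open.
Joint ranges: [-179.93, 179.93], [-52.35, 119.4], [10.71, 147.94], [-69.91, 249.91], [12.55, 155.21], [-178.61, 178.61]. Speed limits (degrees/s): [147.25, 147.25, 180, 180, 180, 180].

### API

Orientations are given as a 3x3 rotation matrix whose columns are the frame's x, y, z axes.
In Python, from plant import manip gives the robot as it stands.
- The arm moves only by the shell command python3 -m creep 'ROWS'. ROWS is JSON, a list of rows, each a list of 3 entries, a list of its own where there are three numbers: the shift along the tool's x, y, z in units of 25 mm (1.0 is 25 mm), then the turn about the tool's z in units of 8 degrees (1.0 is 8 degrees), then the finger opening in mm, from 0 to 93. A call has 1 to 12 rows; each row shifts and turns the commanded pose from where the row before left it, along the tool's axes as they then stand; what a row does not reach is not made up. A row lasts 1/10 s, in which the tool goes at most 50 mm and 8.59 degrees, less where a joint would pass 70% of its speed; a pose out of reach is approached as far as the arm can. A call is refused whole if a number of a shift passes 1 or a number of a turn 1, either way. A call with a gripper value outside its range is refused whole. The fingers move at their own pace and stop on an object; the grip force is fixed at half the most. Time passes only in rows, so rows that do not move let the fingers close. It gives the time, the measured TCP pose, the force, the opening and the grip force at its end, in the units of the state.
- manip.read_state(): the state, without advancing time (a new reading comes with each control period).
- manip.get_image(name): name is "side" or "top" or "wrist"; returns (picture, depth): 480x640x3 uint8, red, green, blue; 480x640 float32, m along the optical axis (not along the pixel's ray), 0 where there is no reading.
- manip.calibration(name): a dict with "intrinsics" (3x3 intrinsics, pixels), "D" ([k1, k2, p1, p2, k3] as OpenCV has them; the pictures are not rectified), "xyz" and "attitude" of the camera in the world. Camera axes: x right, y up, looking along -z (the intrinsics and any distortion apply to the point x, -y, -z); pixel columns grow to the right and rows downward; lengths in m; the calibration is good to about 2 mm. A picture is of the moment at which its call begins: read the wrist's pose just before it. calibration takes no time and is no camera call; for the wrist camera it gives the pose at the moment of the call.
- manip.hand_in(): hands the job in; it is judged then, once.
The state is a dict: "time": time; "q": joint angles; "qvel": joint speeds; "effort": joint torques, N m; "tcp_pos": TCP position; "ee_rot": TCP orientation; "force": force on the tool from outside, world axes, zero at the start; "moment": the same for the moment, N m; "grip_width": finger opening in m; "grip_force": force on a finger pad.
Only numpy, scipy, OpenCV 4.12 (cv2) and the standard library are available. Lean on these libraries where they do the work, as an engineer would, in place of code of your own. Each camera call takes 0.05 s, during which the arm holds its last target. There are 200 camera calls.

## Working session

There is one attempt and no reset: what is moved stays moved. The work goes in short steps, Python scripts to look and compute and a shell command to move; the robot and the scene stay as the last step left them, time stands still between calls to the robot, and variables do not carry over. Pictures are saved under pics/ and viewed, at most 10 in all, crops included, and the job is handed in when it is done.

```bash
mkdir -p pics
cat > h.py <<'E'
import numpy as np,cv2
from plant import manip
def cam(n):
    c=manip.calibration(n); return np.array(c["intrinsics"],float),np.array(c["D"],float),np.array(c["xyz"],float),np.array(c["attitude"],float)
def ray(n,uv,z,c=None):
    K,D,p,R=c or cam(n)
    a=cv2.undistortPoints(np.array(uv,float).reshape(-1,1,2),K,D).reshape(-1,2)
    d=np.c_[a[:,0],-a[:,1],-np.ones(len(a))]@R.T
    return p+d*((z-p[2])/d[:,2])[:,None]
def snap(n,f):
    c=cam(n); im,d=manip.get_image(n); cv2.imwrite("pics/"+f,im[:,:,::-1]); return im,d,c
E
python3 - <<'E'
from h import *
s=manip.read_state();print(s["time"],s["ee_rot"],s["force"],s["grip_width"])
for n in("top","side"):
    im,d,c=snap(n,n+"0.png");print(n,c[2],c[3],c[0])
E
```

```text
0.0 [[-9.45777364e-01  3.24814406e-01 -8.83344603e-04]
 [ 3.24815440e-01  9.45776135e-01 -1.55972774e-03]
 [ 3.28824206e-04 -1.76207915e-03 -9.99998393e-01]] [ 0.07587735  0.2203881  -0.6693668 ] 0.09302224561652304
top [0.38422501 0.03732186 1.24668823] [[-0.02088786  0.98894426 -0.14680923]
 [-0.99974574 -0.01941316  0.01147072]
 [ 0.00849387  0.1470115   0.98909831]] [[531.38586647   0.         312.93218388]
 [  0.         531.38586647 246.41693101]
 [  0.           0.           1.        ]]
side [-0.05657335 -1.08977889  0.66878986] [[ 0.8846652   0.17980266 -0.430161  ]
 [-0.46608394  0.36391403 -0.80643185]
 [ 0.01154303  0.91391333  0.40574521]] [[607.12103951   0.         316.67234602]
 [  0.         607.12103951 235.79531447]
 [  0.           0.           1.        ]]
```

View pics/top0.png

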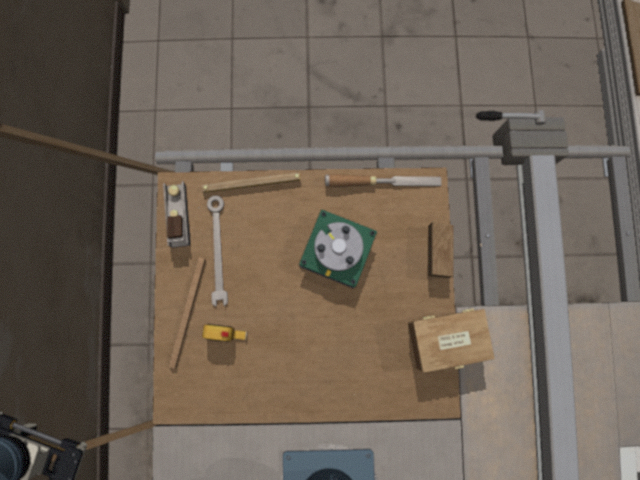

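The top view shows the green drive unit near (339,247). The case mark is at about (328,273), the disc stripe at about (331,236), and the studs are dark. I'll measure these by colour.

Run:
```python
from h import *
im=cv2.imread("pics/top0.png");c=cam("top")
x0,y0,x1,y1=290,200,390,300
cr=im[y0:y1,x0:x1];cv2.imwrite("pics/crop0.png",cv2.resize(cr,None,fx=6,fy=6,interpolation=cv2.INTER_CUBIC))
hsv=cv2.cvtColor(cr,cv2.COLOR_BGR2HSV)
def comps(m,z,name,amin=6):
    n,l,s,ce=cv2.connectedComponentsWithStats(m.astype(np.uint8))
    for i in range(1,n):
        if s[i,4]>=amin: print(name,s[i,4],(ce[i]+[x0,y0]).round(1),ray("top",ce[i]+[x0,y0],z,c)[0].round(4))
H,S,V=cv2.split(hsv)
comps((H>18)&(H<36)&(S>110)&(V>110),.0745,"yellow")
comps((S<70)&(V>190),.0805,"hub")
comps((V<75)&(S<110),.0925,"dark")
comps((H>40)&(H<95)&(S>80),.05,"green",100)
```

```text
yellow 18 [327.8 272.7] [ 0.4987 -0.008   0.0745]
hub 111 [338.6 245. ] [ 0.5593 -0.0332  0.0805]
dark 16 [323.4 214.2] [ 0.6272 -0.0007  0.0925]
dark 31 [345.5 230.3] [ 0.5902 -0.0488  0.0925]
dark 21 [371.8 233. ] [ 0.5828 -0.1067  0.0925]
dark 28 [320.5 248.6] [0.5503 0.0074 0.0925]
dark 28 [349.1 260.4] [ 0.5231 -0.0545  0.0925]
dark 513 [335.6 273.2] [ 0.4955 -0.0242  0.0925]
green 1363 [336.6 250.4] [ 0.5515 -0.0303  0.05  ]
```

View pics/crop0.png

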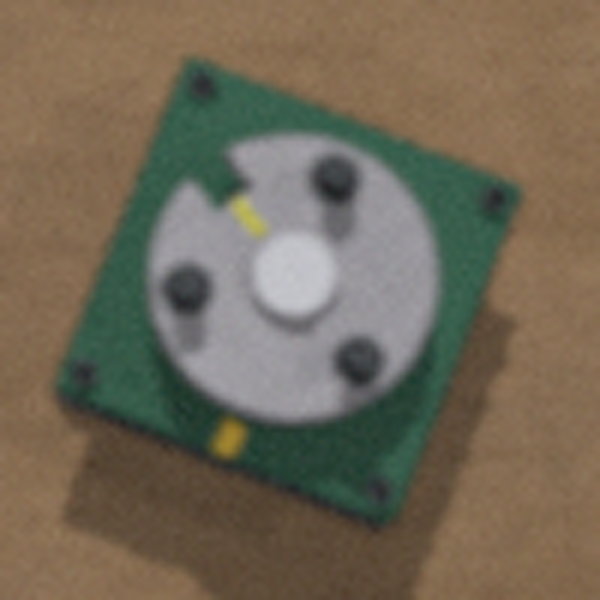

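The disc axis is near (0.558, -0.033). The notch points to about 35° and the case mark to about 159°, so the disc needs about 124° counter-clockwise. I'll push dog_3 (at -25°) from behind, with the fingers closed.

```bash
python3 -m creep '[[[-0.958,-0.717,0],0,0],[[-0.958,-0.717,0],0,0],[[-0.958,-0.717,0],0,0],[[-0.958,-0.717,0],0,0],[[-0.958,-0.717,0],0,0],[[-0.958,-0.717,0],0,0],[[-0.958,-0.717,0],0,0],[[-0.958,-0.717,0],0,0],[[-0.958,-0.717,0],0,0],[[-0.958,-0.717,0],0,0],[[-0.958,-0.717,0],0,0],[[-0.958,-0.717,0],0,0]]'
python3 -m creep '[[[-0.958,-0.717,0],0,0],[[-0.958,-0.717,0],0,0],[[-0.958,-0.717,0],0,0],[[-0.958,-0.717,0],0,0],[[-0.958,-0.717,0],0,0],[[-0.958,-0.717,0],0,0],[[-0.958,-0.717,0],0,0],[[-0.958,-0.717,0],0,0],[[-0.958,-0.717,0],0,0],[[-0.958,-0.717,0],0,0],[[-0.958,-0.717,0],0,0],[[-0.958,-0.717,0],0,0]]'
python3 -m creep '[[[0,0,0],1,0],[[0,0,0],1,0],[[0,0,0],1,0],[[0,0,0],1,0],[[0,0,0],1,0],[[0,0,0],1,0],[[0,0,0],1,0],[[0,0,0],1,0],[[0,0,0],1,0],[[0,0,0],1,0],[[0,0,0],1,0],[[0,0,0],1,0]]'
python3 - <<'E'
from h import *
s=manip.read_state();R=np.array(s["ee_rot"]);print(s["tcp_pos"],np.degrees(np.arctan2(R[1,0],R[0,0])),s["q"])
im,d,c=snap("wrist","w1.png");print(c[2])
E
```

```text
time: 1.3
tcp_pos: [0.3808, 0.2223, 0.2184]
ee_rot: [[-0.946, 0.325, -0.001], [0.325, 0.946, -0.0], [0.0, -0.0, -1.0]]
force: [-0.0, 0.4, -0.8]
grip_width: 0.0023
grip_force: 0.0
time: 2.5
tcp_pos: [0.5828, -0.0744, 0.2181]
ee_rot: [[-0.946, 0.325, -0.001], [0.325, 0.946, 0.0], [0.001, 0.0, -1.0]]
force: [0.7, 0.2, 0.2]
grip_width: 0.0005
grip_force: 0.0
time: 3.7
tcp_pos: [0.5822, -0.0733, 0.2181]
ee_rot: [[0.427, 0.904, -0.001], [0.904, -0.427, 0.0], [-0.0, -0.001, -1.0]]
force: [0.4, -0.3, -0.4]
grip_width: 0.0002
grip_force: 0.0
[ 0.58221902 -0.07326458  0.21810825] 64.71783231429436 [-1.80553860e+01  1.86631818e+01  8.27141564e+01 -9.68585215e-04
  7.86865456e+01  7.22697715e+00]
[ 0.61023775 -0.01358469  0.38425092]
```

View pics/w1.png

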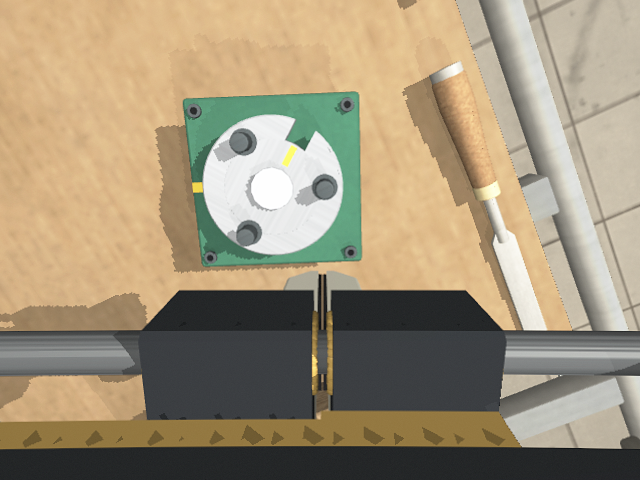

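In the wrist view the hub is at (271,188), the case mark at (197,187), the notch at about (303,135), and the stud tops at about (325,186), (242,138) and (248,230). Dog_3 is the (325,186) stud. Next I'll turn these into positions.

```bash
cat > meas.py <<'E'
from h import *
import sys
def meas(im,c,zd=.0745):
    H,S,V=cv2.split(cv2.cvtColor(im,cv2.COLOR_RGB2HSV))
    def comps(m,a0,a1):
        n,l,s,ce=cv2.connectedComponentsWithStats(m.astype(np.uint8)); return [(s[i,4],ce[i]) for i in range(1,n) if a0<=s[i,4]<=a1]
    hub=None;out={}
    ys=comps((H>24)&(H<33)&(S>150)&(V>150),20,400)
    hubs=comps((S<12)&(V>246),500,3000)
    st=comps((V<125)&(V>70)&(S<60),150,700)
    return ys,hubs,st
if __name__=="__main__":
    im,d,c=snap("wrist",sys.argv[1]); y,h,s=meas(im,c)
    for nm,L,z in(("yel",y,.0745),("hub",h,.0805),("stud",s,.0925)):
        for a,p in L: print(nm,a,p.round(1),ray("wrist",p,z,c)[0].round(4),"z05",ray("wrist",p,.05,c)[0,:2].round(4))
    sc=ray("wrist",[(193,111),(347,104),(351,252),(210,258)],.05,c);
    print("screws",sc.round(4),sc.mean(0))
E
python3 meas.py w2.png
```

```text
yel 79 [196.8 187.8] [ 0.5069 -0.0077  0.0745] z05 [ 0.4987 -0.0072]
hub 1303 [271.1 188.4] [ 0.559  -0.0322  0.0805] z05 [ 0.5539 -0.0341]
stud 348 [242.  142.6] [0.5575 0.0059 0.0925] z05 [0.5497 0.0088]
stud 329 [322.9 187. ] [ 0.5953 -0.0469  0.0925] z05 [ 0.5931 -0.0517]
stud 394 [248.4 233.2] [ 0.5305 -0.0539  0.0925] z05 [ 0.5188 -0.0597]
stud 333 [322.  353.4] [ 0.537  -0.1669  0.0925] z05 [ 0.5262 -0.1892]
stud 414 [630.4 430.7] [ 0.7371 -0.3395  0.0925] z05 [ 0.7555 -0.3869]
screws [[ 0.5265  0.0467  0.05  ]
 [ 0.6385 -0.0009  0.05  ]
 [ 0.5907 -0.1127  0.05  ]
 [ 0.4786 -0.0648  0.05  ]] [ 0.55856785 -0.03292855  0.05      ]
```

```bash
python3 -m creep '[[[0,0.03,0.8],0,0],[[0,0.03,0.8],0,0],[[0,0,0.8],0,0],[[0,0,0.8],0,0],[[0,0,0.8],0,0],[[0,0,0.6],0,0],[[0,0,0.5],0,0],[[0,0,0.22],0,0],[[0.2,0,0],0,0],[[0.16,0,0],0,0],[[0.08,0,0],0,0]]'
python3 -m creep '[[[0.114,0.033,0],-0.5,0],[[0.114,0.033,0],-0.5,0],[[0.114,0.033,0],-0.5,0],[[0.114,0.033,0],-0.5,0],[[0,0,0],0,0]]'
```

```text
time: 4.9
tcp_pos: [0.5894, -0.0636, 0.0866]
ee_rot: [[0.421, 0.907, 0.002], [0.907, -0.421, -0.0], [0.0, 0.002, -1.0]]
force: [0.1, -0.8, -0.6]
grip_width: 0.0005
grip_force: 0.1
time: 5.4
tcp_pos: [0.5963, -0.0545, 0.0866]
ee_rot: [[0.154, 0.988, 0.002], [0.988, -0.154, -0.001], [-0.001, 0.002, -1.0]]
force: [0.5, -1.4, 0.1]
grip_width: 0.0005
grip_force: 0.4
```

```bash
python3 -m creep '[[[0.114,0.033,0],-0.5,0],[[0.114,0.033,0],-0.5,0],[[0.114,0.033,0],-0.5,0],[[0.114,0.033,0],-0.5,0],[[0.114,0.033,0],-0.5,0],[[0.114,0.033,0],-0.5,0],[[0.114,0.033,0],-0.5,0],[[0.114,0.033,0],-0.5,0],[[0.114,0.033,0],-0.5,0],[[0.114,0.033,0],-0.5,0],[[0.114,0.033,0],-0.5,0],[[0.114,0.033,0],-0.5,0]]'
python3 - <<'E'
from h import *
snap("side","s1.png");snap("top","t1.png")
im=cv2.imread("pics/t1.png")[200:300,290:390];K=cv2.imread("pics/s1.png")
cv2.imwrite("pics/c1.png",np.hstack([cv2.resize(im,(480,480)),K[:,200:520]]))
E
```

```text
time: 6.6
tcp_pos: [0.5988, -0.0198, 0.0867]
ee_rot: [[-0.631, 0.776, 0.004], [0.776, 0.631, -0.0], [-0.003, 0.003, -1.0]]
force: [3.1, -0.1, 0.1]
grip_width: 0.0007
grip_force: 1.0
```

View pics/c1.png

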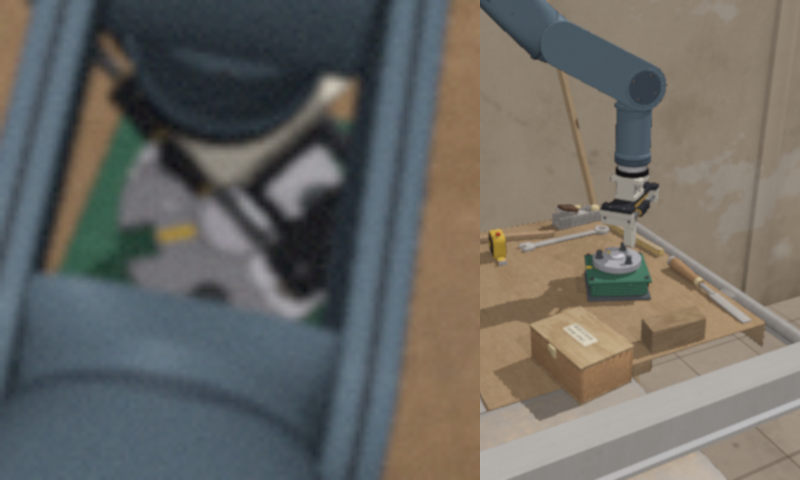

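The push works: the crop shows the notch pointing to about 97°, at (155,235). I'll push another 48° or so and then look.

```bash
python3 -m creep '[[[0.114,0.033,0],-0.5,0],[[0.114,0.033,0],-0.5,0],[[0.114,0.033,0],-0.5,0],[[0.114,0.033,0],-0.5,0],[[0.114,0.033,0],-0.5,0],[[0.114,0.033,0],-0.5,0],[[0.114,0.033,0],-0.5,0],[[0.114,0.033,0],-0.5,0],[[0.114,0.033,0],-0.5,0],[[0.114,0.033,0],-0.5,0],[[0.114,0.033,0],-0.5,0],[[0.114,0.033,0],-0.5,0]]'
python3 -m creep '[[[0,0,0],0,0],[[0,0,0],0,0]]'
cat > fine.py <<'E'
from h import *
import sys
f=sys.argv[1];im,d,c=snap("wrist",f)
E
python3 fine.py w3.png
```

```text
time: 7.9
tcp_pos: [0.5733, 0.0049, 0.0862]
ee_rot: [[-0.999, 0.052, 0.002], [0.052, 0.999, 0.0], [-0.002, 0.0, -1.0]]
force: [1.2, 0.6, 0.8]
grip_width: 0.0004
grip_force: 0.8
time: 8.1
tcp_pos: [0.5728, 0.0047, 0.0859]
ee_rot: [[-0.998, 0.055, 0.0], [0.055, 0.998, 0.0], [-0.0, 0.0, -1.0]]
force: [0.4, 1.4, 0.8]
grip_width: 0.0003
grip_force: 0.4
```

View pics/w3.png

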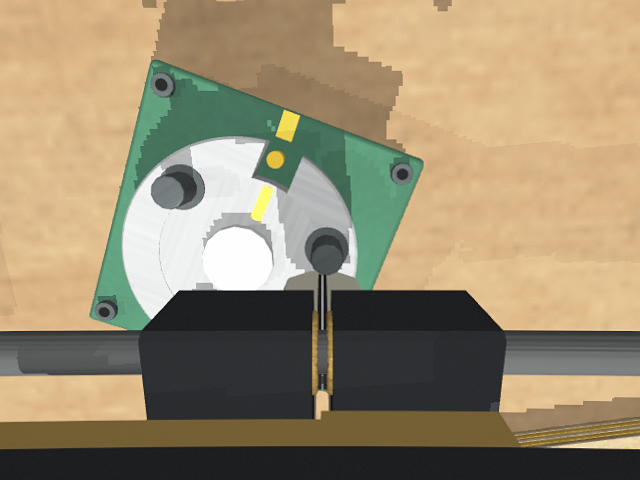

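Now the yellow pin shows in the notch at (275,159). The hub is at (237,258), the disc stripe at (261,203), and the case stripe at (288,125). I'll work out the remaining angle.

```bash
cat > fine.py <<'E'
from h import *
def f(im,c,zd,ax=None):
    H,S,V=cv2.split(cv2.cvtColor(im,cv2.COLOR_RGB2HSV))
    n,l,s,ce=cv2.connectedComponentsWithStats(((H>20)&(H<34)&(S>110)&(V>170)).astype(np.uint8))
    for i in range(1,n):
        if s[i,4]<60 or s[i,1]>260: continue
        for nm,z in(("disc",zd),("pin",.059),("case",.05)):
            p=ray("wrist",ce[i],z,c)[0]-np.array([.559,-.0325,0]);print(nm,s[i,4],ce[i].round(1),p[:2].round(4),np.degrees(np.arctan2(p[1],p[0])).round(1),np.hypot(*p[:2]).round(4))
E
python3 - <<'E'
from fine import *
im=cv2.imread("pics/w3.png")[:,:,::-1].copy();c=cam("wrist");f(im,c,.0745)
for q in [(237,258)]: print("hub",ray("wrist",q,.0805,c))
for q in [(253,178),(288,190),(266,138),(303,155)]:
    p=ray("wrist",q,.0745,c)[0]-np.array([.559,-.0325,0]);print(p.round(4),np.degrees(np.arctan2(p[1],p[0])))
E
```

```text
disc 478 [287.3 125.3] [-0.0573  0.0262] 155.4 0.063
pin 478 [287.3 125.3] [-0.0577  0.025 ] 156.6 0.0629
case 478 [287.3 125.3] [-0.0579  0.0242] 157.3 0.0628
disc 242 [274.9 159.3] [-0.0435  0.0198] 155.5 0.0478
pin 242 [274.9 159.3] [-0.0427  0.018 ] 157.2 0.0463
case 242 [274.9 159.3] [-0.0422  0.0169] 158.2 0.0455
disc 372 [261.5 203.1] [-0.0247  0.0123] 153.6 0.0276
pin 372 [261.5 203.1] [-0.0223  0.0098] 156.3 0.0243
case 372 [261.5 203.1] [-0.0208  0.0083] 158.2 0.0224
hub [[ 0.557297   -0.03229921  0.0805    ]]
[-0.0359  0.0096  0.0745] 165.0646461771794
[-0.0299  0.0245  0.0745] 140.69224886389603
[-0.0526  0.0168  0.0745] 162.31389457780236
[-0.0446  0.0321  0.0745] 144.30613996560987
```

The notch is at about 153° and the pin at about 157°, so the disc needs roughly 4° more.

```bash
python3 -m creep '[[[0.06,0.017,0],-0.25,0],[[0.06,0.017,0],-0.25,0],[[0,0,0],0,0],[[0,0,0],0,0]]'
python3 - <<'E'
from fine import *
im,d,c=snap("wrist","w4.png");f(im,c,.0745)
E
```

```text
time: 8.55
tcp_pos: [0.57, 0.0055, 0.0857]
ee_rot: [[-1.0, -0.016, 0.0], [-0.016, 1.0, -0.0], [-0.0, -0.0, -1.0]]
force: [0.3, 0.0, 1.3]
grip_width: 0.0009
grip_force: 0.6
disc 472 [296.1 129.4] [-0.0576  0.0259] 155.8 0.0632
pin 472 [296.1 129.4] [-0.0578  0.0249] 156.7 0.0629
case 472 [296.1 129.4] [-0.0579  0.0244] 157.2 0.0628
disc 242 [281.4 162.3] [-0.0438  0.0195] 156.0 0.0479
pin 242 [281.4 162.3] [-0.0427  0.018 ] 157.2 0.0464
case 242 [281.4 162.3] [-0.0421  0.0171] 157.9 0.0455
disc 375 [261.2 203.6] [-0.0255  0.0104] 157.8 0.0276
pin 375 [261.2 203.6] [-0.0229  0.0081] 160.5 0.0243
case 375 [261.2 203.6] [-0.0214  0.0068] 162.5 0.0224
```

Aligned to within 1°. Next I'll back off, rise, and go over the hub and down to just above it.

```bash
python3 -m creep '[[[-0.15,0,0],0,0],[[-0.15,0,0],0,0],[[0,0,-0.7],0,0],[[0,0,-0.7],0,0],[[0.34,-0.75,0],0,0],[[0.37,-0.75,0],0,0],[[0,0,0],0,0],[[0,0,0.6],0,0],[[0,0,0.5],0,0],[[0,0,0.3],0,0],[[0,0,0],0,0]]'
python3 - <<'E'
from fine import *
im,d,c=snap("wrist","w5.png");f(im,c,.0745)
E
```

```text
time: 9.7
tcp_pos: [0.5593, -0.0314, 0.084]
ee_rot: [[-1.0, -0.019, -0.003], [-0.019, 1.0, 0.001], [0.003, 0.001, -1.0]]
force: [-0.6, -0.4, 0.4]
grip_width: 0.0002
grip_force: 0.0
disc 473 [372.1 153.9] [-0.0588  0.0214] 160.0 0.0626
pin 473 [372.1 153.9] [-0.0582  0.0233] 158.1 0.0627
case 473 [372.1 153.9] [-0.0578  0.0244] 157.1 0.0628
disc 241 [359.1 187. ] [-0.0446  0.0164] 159.8 0.0475
pin 241 [359.1 187. ] [-0.0427  0.0179] 157.2 0.0463
case 241 [359.1 187. ] [-0.0417  0.0188] 155.7 0.0457
disc 377 [344.2 229.1] [-0.0256  0.0106] 157.6 0.0277
pin 377 [344.2 229.1] [-0.0221  0.0115] 152.4 0.0249
case 377 [344.2 229.1] [-0.0201  0.0121] 148.9 0.0234
```

Still aligned. Now I'll press slowly.

```bash
python3 -m creep '[[[0,0,0.06],0,0],[[0,0,0.06],0,0],[[0,0,0.06],0,0],[[0,0,0.06],0,0],[[0,0,0.06],0,0],[[0,0,0],0,0]]'
python3 -m creep '[[[0,0,0.06],0,0],[[0,0,0.06],0,0],[[0,0,0.06],0,0],[[0,0,0],0,0]]'
```

```text
time: 10.35
tcp_pos: [0.5605, -0.0321, 0.0784]
ee_rot: [[-1.0, -0.018, 0.001], [-0.018, 1.0, -0.0], [-0.001, -0.0, -1.0]]
force: [0.4, -0.2, 2.6]
grip_width: 0.0002
grip_force: 1.1
time: 10.75
tcp_pos: [0.5604, -0.0321, 0.0735]
ee_rot: [[-1.0, -0.018, 0.0], [-0.018, 1.0, 0.0], [-0.0, 0.0, -1.0]]
force: [1.6, 0.3, 1.3]
grip_width: 0.0004
grip_force: 0.7
```

```bash
python3 -m creep '[[[0,0,0.04],0,0],[[0,0,0.04],0,0],[[0,0,0.04],0,0],[[0,0,0],0,0]]'
python3 -m creep '[[[0,0,0.02],0,0],[[0,0,0.02],0,0],[[0,0,0],0,0]]'
```

```text
time: 11.15
tcp_pos: [0.5605, -0.0321, 0.0707]
ee_rot: [[-1.0, -0.018, 0.0], [-0.018, 1.0, -0.0], [-0.0, -0.0, -1.0]]
force: [1.3, 0.2, 3.7]
grip_width: 0.0003
grip_force: 1.8
time: 11.45
tcp_pos: [0.5606, -0.0321, 0.0707]
ee_rot: [[-1.0, -0.018, 0.001], [-0.018, 1.0, -0.0], [-0.001, -0.0, -1.0]]
force: [-0.9, 1.5, 10.0]
grip_width: 0.0005
grip_force: 5.1
```

The disc has reached the hard stop: z is 0.0707 and the force is rising to 10 N. I'll retreat and check.

```bash
python3 -m creep '[[[0,0,-0.1],0,0],[[0,0,-0.3],0,0],[[0,0,-0.8],0,0],[[0,0,-1],0,0],[[0,0,-1],0,0],[[0,0,-1],0,0],[[0,0,0],0,0],[[0,0,0],0,0]]'
python3 - <<'E'
from fine import *
im,d,c=snap("wrist","w6.png");f(im,c,.0645)
K,D,p,R=c
v,u=np.mgrid[0:480,0:640];m=d>0
P=np.linalg.norm
a=cv2.undistortPoints(np.c_[u[m],v[m]].astype(float).reshape(-1,1,2),K,D).reshape(-1,2)
z=d[m];X=p+(np.c_[a[:,0],-a[:,1],-np.ones(len(a))]*z[:,None])@R.T
r=np.hypot(X[:,0]-.559,X[:,1]+.0325)
print("hub z",np.median(X[(r<.012)&(X[:,2]<.1),2]),"case z",np.median(X[(r>.058)&(r<.066)&(X[:,2]>.03)&(X[:,2]<.1),2]))
E
```

```text
time: 12.25
tcp_pos: [0.5601, -0.0321, 0.1747]
ee_rot: [[-1.0, -0.018, 0.0], [-0.018, 1.0, -0.0], [-0.0, -0.0, -1.0]]
force: [0.1, 0.2, -1.0]
grip_width: 0.0006
grip_force: 0.0
disc 230 [357.7 146.7] [-0.0582  0.0232] 158.3 0.0626
pin 230 [357.7 146.7] [-0.058   0.0236] 157.8 0.0627
case 230 [357.7 146.7] [-0.0578  0.0244] 157.1 0.0628
disc 122 [348.5 169.4] [-0.0431  0.0175] 157.9 0.0465
pin 122 [348.5 169.4] [-0.0426  0.0179] 157.2 0.0462
case 122 [348.5 169.4] [-0.0419  0.0185] 156.2 0.0458
disc 137 [337.4 195.1] [-0.0255  0.0105] 157.5 0.0276
pin 137 [337.4 195.1] [-0.0247  0.0108] 156.4 0.0269
case 137 [337.4 195.1] [-0.0234  0.0111] 154.5 0.0259
hub z 0.0706824685012089 case z 0.050145328143011286
```

View pics/w6.png

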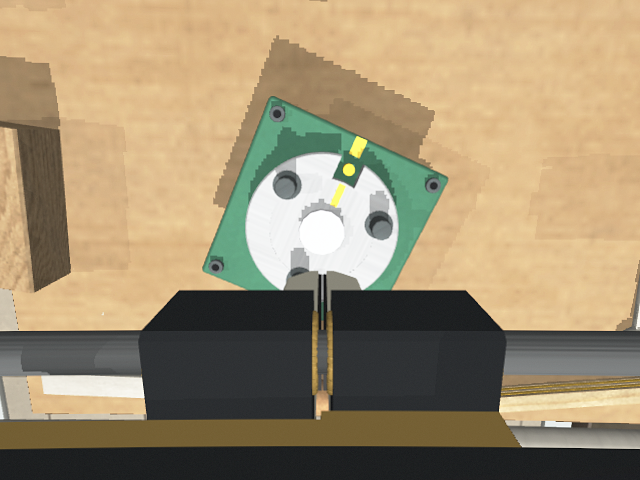

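The pin sits in the middle of the notch at (348,169). The hub top is at 70.7 mm, so the disc is home, and the hand is clear.

```bash
python3 -c "
from plant import manip
print(manip.hand_in())"
```

```text
the job is handed in; nothing more can be done
None
```

The disc is turned so its notch stands over the key pin (within about 1°) and is pressed fully home (hub top measured at 70.7 mm); the hand is clear, and the job was handed in at about 12 s, with no verdict returned.

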